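# Unlatch the meter's battery pack and click it into the charger

### The job

Squeeze in the orange snap tab of the battery pack, lift the pack straight up out of the white meter, and push it down into the blue charger until it is fully home and its tab has snapped out under the catch, so that it stays down when you let go. Work gently: do not pull against the catch or ram the pack into the socket, and leave the specimen jars where they stand.

Things in the scene. Friction and masses are not known exactly. Their poses are not given: they have to be found in the camera images.
- pack: Grey upright battery pack, 50 (x) x 32 (y) x 100 mm (z), about 0.24 kg, orange snap tab along its +y side. Origin: centre of the underside of the grey block (tab not counted), z up. Body faces at x = -25 and 25, y = -16 and 16 mm (13 mm above z = 68); foot 3 mm narrower all round. It starts latched in the meter with 2 mm of vertical play, its top 34 mm above the pocket's mouth.
- snap_tab (a joint): Snap tab angle, rad: 0 = sprung out (latching), 0.13 = pressed in to its stop; above about 0.11 its barb (14 mm wide, flat top at pack z = 54 mm, tip at y = 35 mm) clears the catch lip. The tab is a 24 mm wide strip hinged at its foot, pack y = 25, z = 8 mm, outer face at y = 30 mm.
- tab_pad (a point): Middle of the outer face of the tab's ribbed finger pad (24 mm wide, pack z 72 to 98 mm), at pack (0, 34, 85) mm when the tab is out. It moves towards the pack (-y) when pressed; 8 to 10 N presses it to its stop. Keep it squeezed while lifting; let go, it springs out. Pressed, the pad leans in by 0.13 rad, so the pack may hang up to 0.04 rad tilted in the fingers; tilted it jams.
- pack_grip (a point): Middle of the pinch that frees the pack, at pack (0, 5.5, 88) mm, moves with the pack. Fingers close along pack y, one on the tab's pad, the other on the -y face: 50 mm wide with the tab out, about 40 mm with the tab fully in. Fingertips must stay above pack z = 67 mm to miss the pocket's rim.
- meter: White bench meter, fixed, 118 x 86 mm, 76 mm high. Origin on the table below the seated pack's origin, axes as the seated pack's (front panel to -x), z up. Pocket inside: x -26.5 to 26.5, y -17.5 to 31.5 mm (1.5 mm clearance), floor z = 10, mouth z = 76 mm. Catch lip on +y, underside 56 mm above the floor. Lift the pack 70 mm to clear it. More than 35 N on catch or pocket breaks it.
- charger: Blue charger, fixed, 89 x 86 mm, shell 58 mm high. Origin on the table straight below where the pack's origin must go, axes as the seated pack's must be (tab to +y), z up. Its black socket is shaped like the meter's pocket (1.5 mm clearance, mouth flared by 3 mm over the top 6 mm, lip 56 mm above the floor on +y). More than 35 N on the socket breaks it.
- charger_well (a point): Middle of the charger shell's top, 58 mm above the table. The socket within is set to another height each time: floor z = 10 to 18 mm, mouth 66 mm above it (z = 76 to 84). This is not reported: find the bottom by feel. Only within 2 mm of the floor can the tab snap under the lip. Let go of the tab there.
- charge_contact (a joint): Depression of the sprung contact in the socket's floor, m: 0 = free (6 mm above the floor, 2.4 N), 0.006 = pack on the hard floor (6 N), about 0.004 = pack let go and held by its latch; an unlatched pack is lifted back to nearly 0. The bottom is felt as a push rising quickly past 10 N.
- jar_00: Brown specimen jar, bystander, standing at the near corner of the jar tray, 36 mm across, 79 mm high; origin at the middle of its base.
- jar_01: Brown specimen jar with a white cap, bystander, in the jar tray, 36 mm across, 78 mm high; origin at the middle of its base.
- jar_05: Brown specimen jar, bystander, on the table behind the jar tray, beside the pipette stand, 36 mm across, 79 mm high; origin at the middle of its base.
Mind the look-alikes: they are no part of the job. What is shaped like the pack but purple is not meant.

How it is judged:
By the outcome, as a careful person would: the job done as asked, in the order asked, and still so for the second after the job is handed in, with the robot touching nothing.
It also fails if it takes over 50 s, if anything falls off the work surface, if the arm or the gripper's body presses on something with over 40 N, if the wrist force passes 120 N, or if a joint passes its speed limit or range.

### The arm

A 6-joint arm with a two-finger parallel gripper is mounted at the origin on a cart in front of the work surface, level with it; the furniture and walls round the work are solid. World frame = base frame: x ahead of the robot, y to its left, z up, the work surface at z = 0. Lengths are in m, angles in rad, forces in N, time in s.
With the tool pointing down it reaches from about 0.35 to 0.875 m from the base axis. Payload 4.2 kg.
Tool frame: the origin (TCP) lies between the finger pads; the fingertips stand r.tcp_to_tips ahead of it and the grasp point (between the pads) lies 11 mm behind it (r.tcp_to_tips is the distance from the TCP to the fingertips, in m); z points along the fingers, x is the direction in which the jaws open and shut, and the axes are right-handed (so a half turn about z gives the same grasp; the last joint's range is limited). The gripper opens to 85 mm and grips with 20 to 120 N. Pads are 22 mm wide; open, the fingers measure 114 mm over their backs; the gripper's body (76 mm by 85 mm) begins 54 mm behind the grasp point. The pads swing forward as they close: fully open they stand 13 mm farther back than shut.
Start: joints at [-0.886, 0.385, 0.008, 0, -1.194, -0.259], TCP at [0.258, -0.569, 0.239] pointing down, gripper open.
Joint ranges: [-3.14, 3.14], [-1.21, 2.06], [-1.07, 1.41], [-3.16, 2.05], [-2.99, -0.16], [-3.1, 3.1]. Speed limits (rad/s): [2.79, 2.79, 3.14, 3.14, 3.14, 3.14].

### API

Orientations are given as a rotation vector (axis times angle).
In Python, from rig import readout, cams, close_job, boxes_of, r gives the robot as it stands. The module is installed in compiled form; this text tells all that it offers.
- The arm moves only by the tool carry_out, never from a script. Its argument "increments" is a list of rows, each an object of numbers: "tx", "ty", "tz": the shift along the tool's x, y, z in units of 500 mm (1.0 is 500 mm); "ax", "ay", "az": the turn, a rotation vector about the tool's x, y, z in units of 45 degrees (1.0 is 45 degrees); "jaw": the closure, from -1 (fully open) to 1 (shut). A call has 1 to 10 rows; each row shifts and turns the commanded pose from where the row before left it, along the tool's axes as they then stand; what a row does not reach is not made up. A row lasts 1/8 s, in which the tool goes at most 62.5 mm and 10.7 degrees, less where a joint would pass 70% of its speed; a pose out of reach is approached as far as the arm can. A call with a number of a shift or a turn outside -1 to 1 is refused whole. A call with a gripper value outside its range is refused whole. The fingers move at their own pace and stop on an object; "force" is the grip in N (left out, the last holds). Time passes only in rows, so rows that do not move let the fingers close. It gives the time, the measured TCP pose, the force and the opening at its end, in the units of the state.
- readout.read_state(): the state, without advancing time (a new reading comes with each control period).
- cams.get_image(name): name is "side" or "top"; returns a dict with "img" (400x640x3 uint8, red, green, blue), "depth" (400x640 float32, m along the optical axis (not along the pixel's ray), 0 where there is no reading), "fx", "fy", "cx", "cy" (pixels), "k1" (the pictures are not rectified: a ray, as slopes to the right and down, at radius r is drawn at 1 + k1 r^2 times it, then the intrinsics apply), "origin" and "attitude" of the camera in the world. Camera axes: x right, y down, z forward; pixel columns grow to the right and rows downward; lengths in m; the calibration is good to about 2 mm. A picture is of the moment at which its call begins.
- close_job(): hands the job in, once; it reports no verdict.
Trained networks look in the newest picture that a camera, given by its name, has taken for a name from the list of things; names that differ only in an ending like _2 or _b are one class to them, and where a whole thing is asked for, a point or a joint stands for the part that bears it (a point fixed in the world has none). Each returns a list of dicts, best first, with "p" (0 to 1); they miss things now and then, are a little off and sometimes report something else, mostly with a low value. They report only what shows in the picture. A call takes as long as a camera call. They do not tell look-alikes from the thing itself.
- boxes_of(thing, camera): "xyz" ([x, y, z] in m, in world coordinates, good to about 4 mm: the middle of the surface that is visible of it).
The state is a dict: "time_s": time; "q": joint angles; "qvel": joint speeds; "tau": joint torques, N m; "tcp_pos": TCP position; "tcp_rot": TCP orientation; "contact_force": force on the tool from outside, world axes, zero at the start; "torque": the same for the moment, N m; "opening": finger opening in m.
Only numpy, scipy, OpenCV 4.12 (cv2) and the standard library are available. Lean on these libraries where they do the work, as an engineer would, in place of code of your own. Each camera call takes 0.05 s, during which the arm holds its last target. There are 200 camera calls.

## Working session

There is one attempt and no reset: what is moved stays moved. The work goes in short steps, Python scripts to look and compute and a tool call to move; the robot and the scene stay as the last step left them, time stands still between calls to the robot, and variables do not carry over. Pictures are saved under pics/ and viewed, about 8 in all and at most 12, crops included, and the job is handed in when it is done.

Besides the shell and the picture viewer there is one more tool, called after "Request:" by a JSON object that holds its "api" and its "payload". carry_out: Moves the arm, as the interface text tells. Shifts and turns lie within -1 to 1; 1 stands for 500 mm of shift or 45 degrees of turn. Its arguments: {"type":"object","properties":{"increments":{"type":"array","items":{"type":"object","properties":{"tx":{"type":"number","minimum":-1,"maximum":1},"ty":{"type":"number","minimum":-1,"maximum":1},"tz":{"type":"number","minimum":-1,"maximum":1},"ax":{"type":"number","minimum":-1,"maximum":1},"ay":{"type":"number","minimum":-1,"maximum":1},"az":{"type":"number","minimum":-1,"maximum":1},"jaw":{"type":"number"}}}},"force":{"type":"number"}},"required":["increments"]}

```bash
ls; mkdir -p pics; cat > h.py <<'E'
import numpy as np, cv2
from rig import readout, cams, close_job, boxes_of, r
from scipy.spatial.transform import Rotation as R
def att(c):
    a=np.array(c["attitude"],float)
    return a if a.shape==(3,3) else (R.from_rotvec(a) if a.size==3 else R.from_quat(a)).as_matrix()
def cloud(c):
    """world xyz per pixel (400x640x3), nan where no depth"""
    v,u=np.mgrid[:400,:640].astype(float)
    xd,yd=(u-c["cx"])/c["fx"],(v-c["cy"])/c["fy"]
    x,y=xd.copy(),yd.copy()
    for _ in range(8):
        s=1+c["k1"]*(x*x+y*y); x,y=xd/s,yd/s
    z=np.where(c["depth"]>0,c["depth"],np.nan)
    return np.stack([x*z,y*z,z],-1)@att(c).T+np.array(c["origin"])
E
python3 - <<'E'
from h import *
print(readout.read_state(), r.tcp_to_tips)
for n in("side","top"):
    c=cams.get_image(n); cv2.imwrite(f"pics/{n}0.png",c["img"][...,::-1]); np.savez(f"pics/{n}0.npz",**c)
    print(n,c["origin"],c["attitude"],c["fx"],c["k1"])
    for t in("pack","meter","charger","jar_00","tab_pad","charger_well","pack_grip"):
        print(t,[(np.round(d["xyz"],3),round(d["p"],2)) for d in boxes_of(t,n)])
E
```

```text
pics
{'time_s': 0.0, 'q': array([-8.86382939e-01,  3.85529276e-01,  6.62468347e-03, -5.00146469e-04,
       -1.19400896e+00, -2.58578244e-01]), 'qvel': array([-0.00057926,  0.00205673, -0.00052592, -0.0001141 , -0.00037115,
        0.00043937]), 'tau': array([-6.03604203e-04, -3.92290127e+01,  1.88386506e+01,  4.18599844e+00,
       -4.73153239e-03, -5.89063603e-06]), 'tcp_pos': array([ 0.25794399, -0.56866039,  0.23823742]), 'tcp_rot': array([-1.70108987e+00, -2.63896707e+00, -1.72039968e-03]), 'contact_force': array([ 0.88588651,  0.96256152, -0.25237209]), 'torque': array([-0.00796335, -0.03555714, -0.01061683]), 'opening': 0.08552252927861916} 0.008
side [ 0.79826359 -0.65732734  0.88382235] [-2.43600418 -0.33611187  0.12046361] 483.31669655233827 -0.03063243337159684
pack [(array([ 0.474, -0.032,  0.105]), 0.64)]
meter [(array([ 0.466, -0.046,  0.059]), 0.87)]
charger [(array([ 0.46 , -0.195,  0.05 ]), 0.92)]
jar_00 [(array([0.668, 0.041, 0.069]), 0.93), (array([0.52 , 0.087, 0.061]), 0.8), (array([0.439, 0.082, 0.068]), 0.61)]
tab_pad [(array([0.438, 0.085, 0.069]), 0.7)]
charg
[... 174 characters left out ...]
624326] 489.1424926515106 -0.03609583711847629
pack [(array([ 0.474, -0.017,  0.108]), 0.83), (array([0.836, 0.115, 0.094]), 0.79)]
meter [(array([ 0.44 , -0.008,  0.067]), 0.59), (array([ 0.47 , -0.012,  0.11 ]), 0.49), (array([0.472, 0.007, 0.104]), 0.35)]
charger [(array([ 0.454, -0.182,  0.055]), 0.66), (array([ 0.442, -0.008,  0.063]), 0.43)]
jar_00 [(array([0.519, 0.094, 0.078]), 0.85), (array([0.663, 0.052, 0.078]), 0.72), (array([0.433, 0.092, 0.083]), 0.7)]
tab_pad [(array([0.47 , 0.009, 0.107]), 0.58), (array([0.823, 0.125, 0.081]), 0.53)]
charger_well [(array([ 0.458, -0.179,  0.058]), 0.76)]
pack_grip [(array([ 0.47 , -0.012,  0.108]), 0.93), (array([0.838, 0.112, 0.091]), 0.75)]
```

View pics/top0.png

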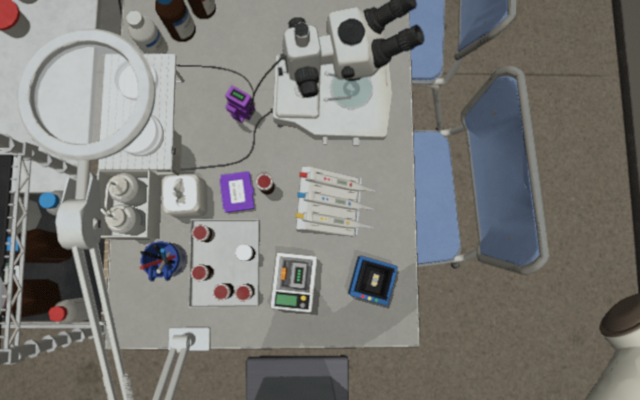

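View pics/side0.png

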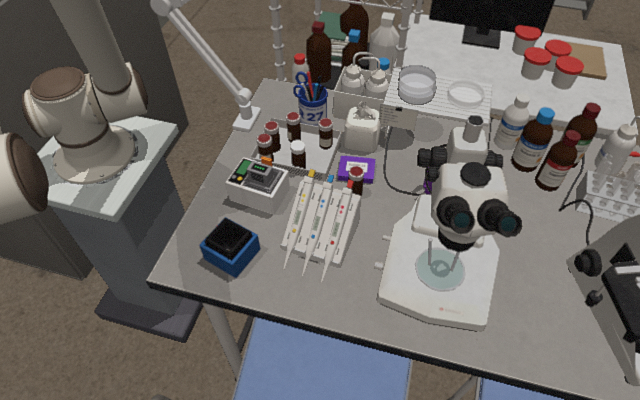

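The top view shows the grey pack with the orange tab in the white meter at (295,275) and the blue charger at (373,280). The purple thing at (238,103) is the look-alike, and jars stand at (200-265,183-293). The pack meant is the grey one in the meter. I'll confirm it in a crop.

```bash
python3 - <<'E'
from h import *
c=dict(np.load("pics/top0.npz")); im=c["img"][240:325,255:415,::-1]
cv2.imwrite("pics/crop1.png",cv2.resize(im,None,fx=5,fy=5,interpolation=cv2.INTER_CUBIC))
P=cloud(c); h=c["img"].astype(int); hsv=cv2.cvtColor(c["img"],cv2.COLOR_RGB2HSV)
def rect(m,n):
    p=P[m]; p=p[~np.isnan(p).any(1)]
    (cx,cy),(w,l),a=cv2.minAreaRect(p[:,:2].astype(np.float32)*1000)
    print(n,len(p),"ctr",round(cx,1),round(cy,1),"size",round(w,1),round(l,1),"ang",round(a,1),"z",np.round(np.percentile(p[:,2],[5,50,95]),4))
reg=np.zeros((400,640),bool); reg[240:325,255:335]=1
Z=P[...,2]
rect(reg&(Z>.062),"meter top all"); rect(reg&(Z>.1),"pack top")
rg=np.zeros((400,640),bool); rg[240:325,338:410]=1
rect(rg&(Z>.045),"charger all"); rect(rg&(Z>.068),"socket rim")
o=(hsv[...,0]<20)&(hsv[...,1]>130)&(hsv[...,2]>150)&reg
rect(o,"orange"); print(np.argwhere(o)[:40].tolist())
np.set_printoptions(linewidth=250)
print((Z[250:312:3,268:322:3]*1000).round()); print((Z[252:310:3,345:402:3]*1000).round())
E
```

```text
meter top all 1974 ctr 453.7 -10.0 size 85.7 117.5 ang 83.8 z [0.0636 0.0689 0.1109]
pack top 404 ctr 470.0 -10.6 size 51.0 49.9 ang 83.4 z [0.1059 0.1096 0.1128]
charger all 1144 ctr 455.8 -181.8 size 87.0 88.4 ang 73.8 z [0.053  0.0593 0.0774]
socket rim 440 ctr 457.3 -182.5 size 69.5 67.1 ang 73.7 z [0.0692 0.0748 0.0785]
orange 44 ctr 471.8 9.8 size 6.8 22.4 ang 83.7 z [0.0938 0.1065 0.1099]
[[268, 282], [268, 283], [268, 284], [269, 282], [269, 283], [269, 284], [269, 285], [270, 282], [270, 283], [270, 284], [270, 285], [271, 282], [271, 283], [271, 284], [271, 285], [272, 282], [272, 283], [272, 285], [273, 282], [273, 283], [273, 284], [273, 285], [274, 281], [274, 282], [274, 283], [274, 284], [275, 281], [275, 282], [275, 283], [275, 284], [276, 281], [276, 282], [276, 283], [276, 284], [277, 281], [277, 282], [277, 283], [277, 284], [278, 281], [278, 282]]
[[  0.   0.   1.  -0.  -4.  -3.  -1.  -4.   0.  -2.   0.   0.   0.  -1.  -0.  -4.  -4.   0.]
 [ -0.  -0.   0.  63.  59.  63.  60.   0.  -3.  -1.  -4.   6.  -2.   0.  -0.   3.  -1.   1.]
 [ -4.  -1.  -4.  64.  65.  62.  6
[... 2614 characters left out ...]
0. 59. 71. 75. 12. 13. 13. 15. 16. 13. 11. 54. 77. 53.  1.  3.  0.]
 [ 1. -1. 57. 55. 72. 74. 13. 13. 11.  7.  8. 10. 20. nan 76. 56. -1.  2.  1.]
 [ 1. 19. 55. 57. 69. 75. 78. 77. 58. 12.  9. 11. 34. 72. 73. 59.  0.  2. -2.]
 [ 2. -3. 57. 57. 57. 57. 53. 44. 77. 76. 71. 70. 47. 75. 58. 57. -1.  1. -3.]
 [ 2. -2. -3. -4. 60. 57. 60. 60. 56. 54. 54. 68. 76. 76. 72. -1. -0. -3. -2.]
 [ 1. -1. -1.  3. -3.  1.  3.  2. 56. 58. 57. 56. 57. 58. 61. -0.  5.  1. -2.]
 [-1. -3.  1.  3. -0.  1.  1.  2.  3. -3. -4. 53. 57. 55. 52. -1. -2. -0. -0.]
 [-0. -2.  2. -2.  4.  1.  1. nan  0. -4.  0.  4. -1.  1.  1. -2.  1. -1. -1.]
 [ 3.  2.  1.  1. -1.  1. -3. -0.  0.  1.  1.  1.  0.  0.  3.  4. -3. -0. -1.]]
```

View pics/crop1.png

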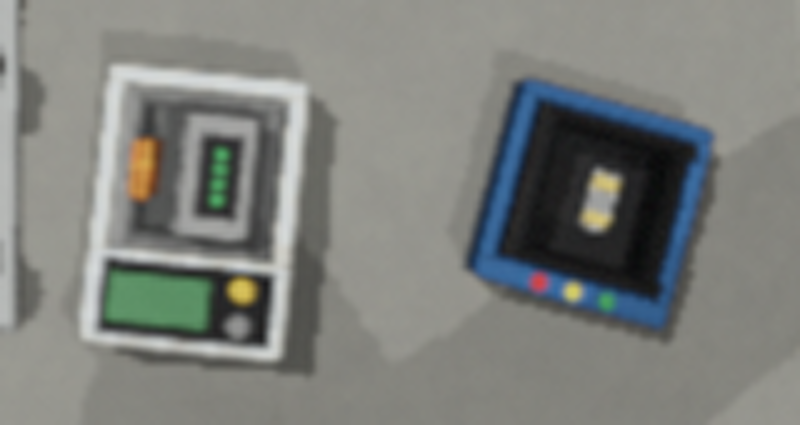

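```bash
python3 - <<'E'
from h import *
for n in("top","side"):
    c=dict(np.load(f"pics/{n}0.npz")); P=cloud(c); hsv=cv2.cvtColor(c["img"],cv2.COLOR_RGB2HSV).astype(int); X,Y,Z=np.moveaxis(P,-1,0)
    H,S,V=np.moveaxis(hsv,-1,0)
    def rect(m,name):
        m=cv2.morphologyEx(m.astype(np.uint8),cv2.MORPH_OPEN,np.ones((2,2)))>0
        p=P[m]
        if len(p)<5: print(name,len(p)); return
        (cx,cy),s,a=cv2.minAreaRect(p[:,:2].astype(np.float32)*1000)
        print(n,name,len(p),"rect",round(cx,1),round(cy,1),np.round(s,1),round(a,1),"mean",np.round(p.mean(0)*1000,1))
    M=(abs(X-.455)<.09)&(abs(Y+.01)<.075); C=(abs(X-.457)<.07)&(abs(Y+.182)<.075)
    rect(M&(Z>.062),"meter"); rect(M&(Z>.1)&(Y<.1),"packtop")
    o=M&(H<20)&(S>130)&(V>130)&(Z>.085); rect(o,"orange"); 
    rect(M&(Z>.1)&(S<60)&(V>110),"greytop")
    rect(C&(Z>.045),"charger"); rect(C&(Z>.067),"rim"); rect(C&(Z<.04)&(Z>.005)&(abs(X-.457)<.025)&(abs(Y+.182)<.03)&(V>110),"contact")
    rect(C&(H>95)&(H<120)&(S>120)&(Z>.05),"blue")
    # rim edge positions in charger frame (yaw -16.2), rows across middle
    for nm,m,ctr,yaw in(("rim",C&(Z>.067),(.4573,-.1825),-16.2),("pack",M&(Z>.098),(.470,-.0106),-6.4)):
        a=np.radians(yaw); ex=np.array([np.cos(a),np.sin(a)]); ey=np.array([-ex[1],ex[0]])
        d=(P[...,:2]-np.array(ctr)); u=(d@ex)*1e3; w=(d@ey)*1e3
        print(nm,"u 2/98%",np.percentile(u[m],[1,5,95,99]).round(1),"w",np.percentile(w[m],[1,5,95,99]).round(1))
        if nm=="rim":
            s=m&(abs(w)<15); print(" rim x inner", np.sort(u[s&(u<0)])[-8:].round(1),np.sort(u[s&(u>0)])[:8].round(1))
            s=m&(abs(u)<15); print(" rim y inner", np.sort(w[s&(w<0)])[-8:].round(1),np.sort(w[s&(w>0)])[:8].round(1))
E
```

```text
top meter 1957 rect nan nan [0. 0.] 0.0 mean [nan nan nan]
top packtop 403 rect nan nan [0. 0.] 0.0 mean [nan nan nan]
top orange 44 rect 468.4 9.1 [ 5.3 25.5] 79.9 mean [469.4   8.4  87.3]
top greytop 210 rect 466.1 -22.9 [29.  51.1] 83.7 mean [466.8 -22.3 100.1]
top charger 1140 rect nan nan [0. 0.] 0.0 mean [nan nan nan]
top rim 439 rect 454.7 -185.4 [71.5 67.5] 73.5 mean [ 455.9 -182.7   67. ]
top contact 65 rect 453.2 -192.1 [13.7 25.8] 73.1 mean [ 453.6 -191.8   15.5]
top blue 534 rect nan nan [0. 0.] 0.0 mean [nan nan nan]
rim u 2/98% [-33.3 -32.1  32.   33.1] w [-32.9 -30.4  33.3  34.5]
 rim x inner [-27.5 -27.5 -27.2 -27.2 -26.9 -26.9 -26.6 -26.6] [26.6 26.6 26.7 26.7 27.1 27.2 27.3 27.6]
 rim y inner [-25.1 -25.1 -24.9 -24.6 -24.5 -24.3 -24.3 -24.1] [24.4 24.7 25.2 25.3 25.4 25.5 25.6 25.8]
pack u 2/98% [-23.9 -21.7  22.2  24.5] w [-24.8 -23.4  21.9  24.8]
side meter 1475 rect 462.3 15.3 [145.3 112.9] 81.2 mean [nan nan nan]
side packtop 330 rect 472.5 25.0 [130.4  48.7] 88.6 mean [nan nan nan]
side orange 27 rect 474.9 7.6 [20.   7.1] 6.6 mean [475.8   8.2 106. ]
side greytop 99 rect 471.2 -22.7 [28.6 47.2] 84.2 mean [472.  -25.2 108. ]
side charger 1334 rect 463.7 -171.7 [113.5  84. ] 71.6 mean [nan nan nan]
side rim 472 rect 459.9 -181.5 [73.8 65.9] 73.9 mean [ 460.1 -183.2   70.6]
contact 0
side blue 383 rect 476.7 -194.5 [120.4  72.3] 44.7 mean [nan nan nan]
rim u 2/98% [-33.5 -31.   33.4  34.6] w [-34.7 -31.8  30.6  34.6]
 rim x inner [-26.3 -26.3 -26.1 -25.9 -25.6 -25.2 -25.1 -24.6] [28.2 29.3 29.4 29.4 29.7 29.8 30.  30. ]
 rim y inner [-28.4 -28.3 -28.2 -28.2 -28.  -28.  -26.3 -25.1] [22.1 23.3 23.6 23.7 23.8 24.  24.  24. ]
pack u 2/98% [-23.2 -20.3  24.8  25.9] w [-27.  -25.8  20.   24.1]
```

The crop shows the grey pack in the meter with its orange tab on the left (+y) at (142,168). The charger's contact is at (600,200), offset towards -y as the socket requires, so the charger's yaw is about -16°, not flipped. Estimates: meter origin (0.469,-0.0195) at yaw -6.3°, charger origin (0.4555,-0.1895) at yaw -16.2°.

```bash
cat >> h.py <<'E'
def plan(pos,yaw):
    """tool-frame shift (units) if turn is made first, turn (units); yaw = world angle deg of tool x, tool down"""
    s=readout.read_state(); A=R.from_rotvec(s["tcp_rot"]); a=np.radians(yaw)
    T=R.from_matrix(np.array([[np.cos(a),np.sin(a),0],[np.sin(a),-np.cos(a),0],[0,0,-1]]).T)
    T=R.from_matrix(np.column_stack([[np.cos(a),np.sin(a),0],[np.sin(a),-np.cos(a),0],[0,0,-1]]))
    d=np.array(pos)-s["tcp_pos"]
    print("t",round(s["time_s"],2),"pos",s["tcp_pos"].round(4),"F",s["contact_force"].round(1),"open",round(s["opening"],4))
    print("turn",((A.inv()*T).as_rotvec()/(np.pi/4)).round(4),"shift after turn",(T.inv().apply(d)/.5).round(4),"shift now",(A.inv().apply(d)/.5).round(4))
def pk(o,yaw,p):
    return R.from_euler("z",yaw,degrees=True).apply(p)+np.array(o)
E
sed -i '/T=R.from_matrix(np.array/d' h.py
python3 - <<'E'
from h import *
t=pk([.469,-.0195,0],-6.3,[0,.0045,.187]); print(t); plan(t,83.7)
E
```

```text
[ 0.4694938  -0.01502718  0.187     ]
t 0.8 pos [ 0.2582 -0.5692  0.2393] F [-0.  -0.1  0.4] open 0.0855
turn [0.     0.     0.6822] shift after turn [1.148  0.2985 0.1046] shift now [0.8347 0.8427 0.1046]
```

Request:
{"api": "carry_out", "payload": {"increments": [{"az":0.2274},{"az":0.2274},{"az":0.2274},{"tx":0.1148,"ty":0.03},{"tx":0.1148,"ty":0.03},{"tx":0.1148,"ty":0.03},{"tx":0.1148,"ty":0.03},{"tx":0.1148,"ty":0.03},{"tx":0.1148,"ty":0.03},{"tx":0.1148,"ty":0.03}], "force": 20}}

```text
validation failed for argument at $.in...
```

Request:
{"api": "carry_out", "payload": {"increments": [{"tx":0.1148,"ty":0.03},{"tx":0.1148,"ty":0.03},{"tx":0.1148,"ty":0.03},{"tz":0.05},{"tz":0.05},{},{}]}}

```text
validation failed for argument at $.in...
```

```bash
python3 - <<'E'
from h import *
t=pk([.469,-.0195,0],-6.3,[0,.0045,.087]); print(t); plan(t,83.7)
print(readout.read_state()["q"].round(2))
for n in("top","side"):
    c=cams.get_image(n); np.savez(f"pics/{n}1.npz",**c)
    for k in("tab_pad","pack_grip"): print(n,k,[(np.round(d["xyz"],3),round(d["p"],2)) for d in boxes_of(k,n)])
    cv2.imwrite(f"pics/{n}1.png",c["img"][...,::-1])
a=cv2.imread("pics/side1.png")[120:260,180:340]
cv2.imwrite("pics/crop2.png",cv2.resize(a,None,fx=4.2,fy=4.2,interpolation=cv2.INTER_CUBIC))
E
```

```text
[ 0.4694938  -0.01502718  0.087     ]
t 0.8 pos [ 0.2582 -0.5692  0.2393] F [-0.  -0.1  0.4] open 0.0855
turn [0.     0.     0.6822] shift after turn [1.148  0.2985 0.3046] shift now [0.8347 0.8427 0.3046]
[-0.89  0.38  0.01 -0.   -1.19 -0.26]
top tab_pad [(array([0.823, 0.124, 0.08 ]), 0.47)]
top pack_grip [(array([ 0.468, -0.014,  0.111]), 0.83), (array([0.841, 0.112, 0.09 ]), 0.71), (array([0.664, 0.049, 0.08 ]), 0.27)]
side tab_pad []
side pack_grip [(array([ 0.478, -0.029,  0.103]), 0.68), (array([0.83 , 0.091, 0.017]), 0.45)]
```

View pics/crop2.png

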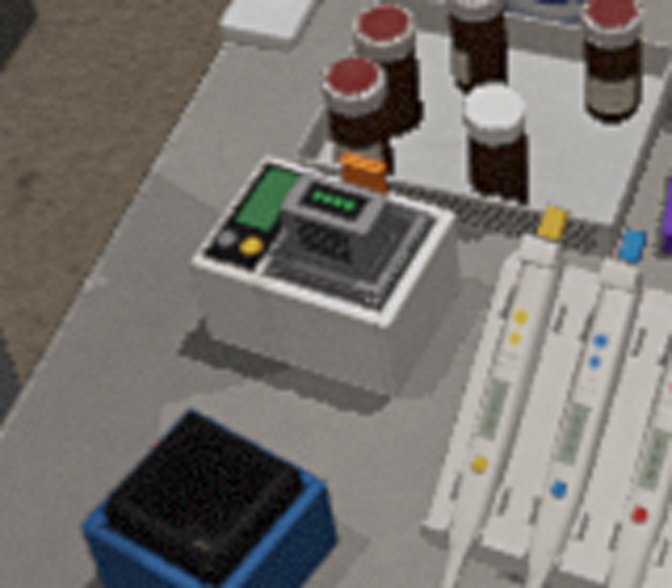

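The moves were refused and the arm has not moved. The view still shows the untouched scene, with the orange tab at (362,172). I'll try complete rows.

Request:
{"api": "carry_out", "payload": {"increments": [{"tx":0,"ty":0,"tz":0,"ax":0,"ay":0,"az":0.2274,"jaw":-1},{"tx":0,"ty":0,"tz":0,"ax":0,"ay":0,"az":0.2274,"jaw":-1},{"tx":0,"ty":0,"tz":0,"ax":0,"ay":0,"az":0.2274,"jaw":-1}], "force": 20}}

```text
time_s: 1.48
tcp_pos: [0.2582, -0.5692, 0.2393]
tcp_rot: [2.346, 2.089, 0.0]
contact_force: [0.4, 0.6, 0.8]
opening: 0.0857
```

Request:
{"api": "carry_out", "payload": {"increments": [{"tx":0.1148,"ty":0.03,"tz":0,"ax":0,"ay":0,"az":0,"jaw":-1},{"tx":0.1148,"ty":0.03,"tz":0,"ax":0,"ay":0,"az":0,"jaw":-1},{"tx":0.1148,"ty":0.03,"tz":0,"ax":0,"ay":0,"az":0,"jaw":-1},{"tx":0.1148,"ty":0.03,"tz":0,"ax":0,"ay":0,"az":0,"jaw":-1},{"tx":0.1148,"ty":0.03,"tz":0,"ax":0,"ay":0,"az":0,"jaw":-1},{"tx":0.1148,"ty":0.03,"tz":0,"ax":0,"ay":0,"az":0,"jaw":-1},{"tx":0.1148,"ty":0.03,"tz":0,"ax":0,"ay":0,"az":0,"jaw":-1},{"tx":0.1148,"ty":0.03,"tz":0,"ax":0,"ay":0,"az":0,"jaw":-1},{"tx":0.1148,"ty":0.03,"tz":0,"ax":0,"ay":0,"az":0,"jaw":-1},{"tx":0.1148,"ty":0.03,"tz":0,"ax":0,"ay":0,"az":0,"jaw":-1}]}}

```text
time_s: 2.72
tcp_pos: [0.4707, -0.0131, 0.2398]
tcp_rot: [2.339, 2.096, 0.002]
contact_force: [0.8, -0.6, -0.2]
opening: 0.0852
```

Request:
{"api": "carry_out", "payload": {"increments": [{"tx":0,"ty":0,"tz":0.06,"ax":0,"ay":0,"az":0,"jaw":-1},{"tx":0,"ty":0,"tz":0.05,"ax":0,"ay":0,"az":0,"jaw":-1},{"tx":0,"ty":0,"tz":0,"ax":0,"ay":0,"az":0,"jaw":-1}]}}

```text
time_s: 3.1
tcp_pos: [0.4691, -0.0152, 0.1829]
tcp_rot: [-2.338, -2.095, 0.006]
contact_force: [0.2, 0.4, 1.0]
opening: 0.0857
```

```bash
python3 - <<'E'
from h import *
t=pk([.469,-.0195,0],-6.3,[0,.0045,.087]); print(t); plan(t,83.7)
print(readout.read_state()["q"].round(2))
c=cams.get_image("side"); a=c["img"][120:260,180:340,::-1]
cv2.imwrite("pics/crop3.png",cv2.resize(a,None,fx=4.2,fy=4.2,interpolation=cv2.INTER_CUBIC))
E
```

```text
[ 0.4694938  -0.01502718  0.087     ]
t 3.1 pos [ 0.4691 -0.0152  0.1829] F [0.2 0.4 1. ] open 0.0857
turn [-0.0051  0.002   0.0004] shift after turn [0.0004 0.0008 0.1918] shift now [0.0007 0.0015 0.1918]
[ 0.31  0.18 -0.44 -0.   -0.96 -2.  ]
```

View pics/crop3.png

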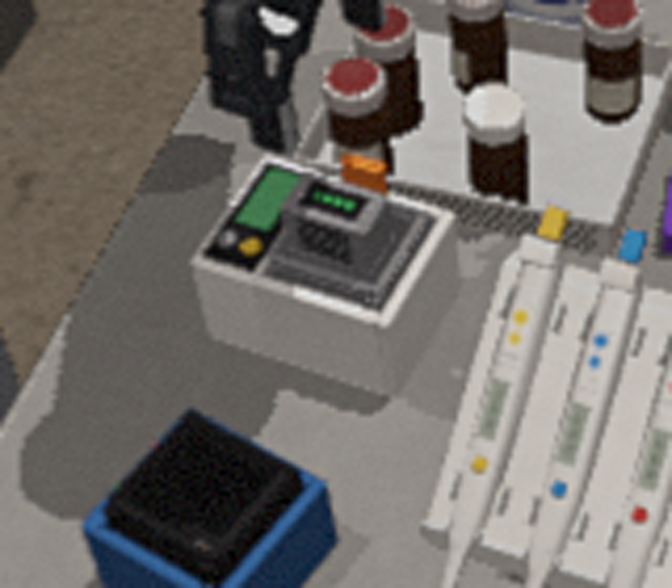

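Request:
{"api": "carry_out", "payload": {"increments": [{"tx":0.0005,"ty":0.001,"tz":0.06,"ax":-0.0051,"ay":0.002,"az":0,"jaw":-1},{"tx":0,"ty":0,"tz":0.06,"ax":0,"ay":0,"az":0,"jaw":-1},{"tx":0,"ty":0,"tz":0.04,"ax":0,"ay":0,"az":0,"jaw":-1},{"tx":0,"ty":0,"tz":0.02,"ax":0,"ay":0,"az":0,"jaw":-1},{"tx":0,"ty":0,"tz":0,"ax":0,"ay":0,"az":0,"jaw":-1},{"tx":0,"ty":0,"tz":0,"ax":0,"ay":0,"az":0,"jaw":-1}]}}

```text
time_s: 3.9
tcp_pos: [0.472, -0.0147, 0.0954]
tcp_rot: [2.338, 2.094, 0.009]
contact_force: [0.3, -0.5, -0.4]
opening: 0.0851
```

```bash
python3 - <<'E'
from h import *
t=pk([.469,-.0195,0],-6.3,[0,.0045,.087]); plan(t,83.7)
c=cams.get_image("side"); a=c["img"][120:240,200:320,::-1]
cv2.imwrite("pics/crop4.png",cv2.resize(a,None,fx=5,fy=5,interpolation=cv2.INTER_CUBIC))
E
```

```text
t 3.9 pos [ 0.472  -0.0147  0.0954] F [ 0.3 -0.5 -0.4] open 0.0851
turn [ 0.0081 -0.003   0.0001] shift after turn [-0.0012 -0.0049  0.0169] shift now [-0.0012 -0.005   0.0168]
```

View pics/crop4.png

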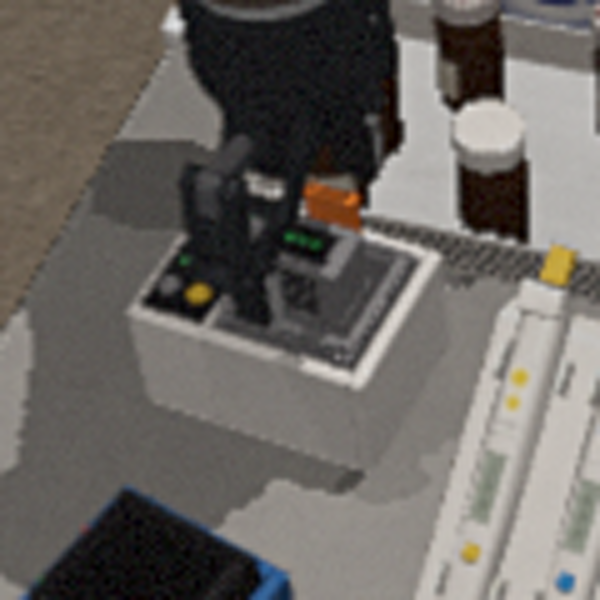

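The fingers straddle the pack. The near finger tip is at (260,310), the far one is behind the orange pad at (375,150), and they are evenly spaced about the pack at (315,245). I'll correct the small drift and go down to grip height.

Request:
{"api": "carry_out", "payload": {"increments": [{"tx":-0.0012,"ty":-0.005,"tz":0,"ax":0.008,"ay":-0.003,"az":0,"jaw":-1},{"tx":0,"ty":0,"tz":0.009,"ax":0,"ay":0,"az":0,"jaw":-1},{"tx":0,"ty":0,"tz":0.007,"ax":0,"ay":0,"az":0,"jaw":-1},{"tx":0,"ty":0,"tz":0,"ax":0,"ay":0,"az":0,"jaw":-1},{"tx":0,"ty":0,"tz":0,"ax":0,"ay":0,"az":0,"jaw":-1}]}}

```text
time_s: 4.58
tcp_pos: [0.4685, -0.0152, 0.0862]
tcp_rot: [-2.339, -2.095, 0.004]
contact_force: [-0.0, 0.1, 0.2]
opening: 0.0853
```

```bash
python3 - <<'E'
from h import *
t=pk([.469,-.0195,0],-6.3,[0,.0045,.087]); plan(t,83.7)
s=readout.read_state(); print(s["qvel"].round(4),R.from_rotvec(s["tcp_rot"]).as_matrix().round(4))
E
```

```text
t 4.58 pos [ 0.4685 -0.0152  0.0862] F [-0.   0.1  0.2] open 0.0853
turn [-0.0031  0.0011  0.    ] shift after turn [ 0.0005  0.0019 -0.0016] shift now [ 0.0005  0.0019 -0.0016]
[-0.0012 -0.0028  0.0011 -0.0008 -0.0001  0.0015] [[ 1.097e-01  9.940e-01 -2.500e-03]
 [ 9.940e-01 -1.097e-01 -6.000e-04]
 [-9.000e-04 -2.400e-03 -1.000e+00]]
```

Request:
{"api": "carry_out", "payload": {"increments": [{"tx":0.0004,"ty":0.001,"tz":-0.001,"ax":-0.002,"ay":0.001,"az":0,"jaw":-0.3},{"tx":0,"ty":0,"tz":0,"ax":0,"ay":0,"az":0,"jaw":-0.3},{"tx":0,"ty":0,"tz":0,"ax":0,"ay":0,"az":0,"jaw":-0.3},{"tx":0,"ty":0,"tz":0,"ax":0,"ay":0,"az":0,"jaw":-0.3}], "force": 25}}

```text
time_s: 5.08
tcp_pos: [0.4692, -0.0149, 0.0869]
tcp_rot: [-2.34, -2.096, -0.0]
contact_force: [0.3, 0.9, 0.4]
opening: 0.0556
```

Request:
{"api": "carry_out", "payload": {"increments": [{"tx":0,"ty":0,"tz":0,"ax":0,"ay":0,"az":0,"jaw":-0.1},{"tx":0,"ty":0,"tz":0,"ax":0,"ay":0,"az":0,"jaw":0.1},{"tx":0,"ty":0,"tz":0,"ax":0,"ay":0,"az":0,"jaw":0.3},{"tx":0,"ty":0,"tz":0,"ax":0,"ay":0,"az":0,"jaw":0.3},{"tx":0,"ty":0,"tz":0,"ax":0,"ay":0,"az":0,"jaw":0.3}]}}

```text
time_s: 5.7
tcp_pos: [0.4698, -0.0149, 0.0876]
tcp_rot: [2.339, 2.096, 0.002]
contact_force: [-1.1, 1.6, 5.4]
opening: 0.0401
```

```bash
python3 - <<'E'
from h import *
t=pk([.469,-.0195,0],-6.3,[0,.0045,.087]); plan(t,83.7); print(readout.read_state()["torque"].round(2))
E
```

```text
t 5.7 pos [ 0.4698 -0.0149  0.0876] F [-1.1  1.6  5.4] open 0.0401
turn [ 0.0015 -0.0006  0.0006] shift after turn [-0.0004 -0.0006  0.0012] shift now [-0.0004 -0.0006  0.0012]
[0.73 0.15 0.04]
```

Opening is 40.1 mm, so the tab is fully in. I'll lift gently at first and watch the force.

Request:
{"api": "carry_out", "payload": {"increments": [{"tx":0,"ty":0,"tz":-0.004,"ax":0,"ay":0,"az":0,"jaw":0.3},{"tx":0,"ty":0,"tz":-0.004,"ax":0,"ay":0,"az":0,"jaw":0.3},{"tx":0,"ty":0,"tz":-0.004,"ax":0,"ay":0,"az":0,"jaw":0.3}]}}

```text
time_s: 6.08
tcp_pos: [0.4684, -0.0153, 0.0924]
tcp_rot: [-2.34, -2.095, 0.003]
contact_force: [1.0, -0.1, -2.3]
opening: 0.0401
```

Request:
{"api": "carry_out", "payload": {"increments": [{"tx":0,"ty":0,"tz":-0.015,"ax":0,"ay":0,"az":0,"jaw":0.3},{"tx":0,"ty":0,"tz":-0.015,"ax":0,"ay":0,"az":0,"jaw":0.3},{"tx":0,"ty":0,"tz":0,"ax":0,"ay":0,"az":0,"jaw":0.3}]}}

```text
time_s: 6.45
tcp_pos: [0.4693, -0.0149, 0.1086]
tcp_rot: [2.34, 2.096, 0.001]
contact_force: [0.3, -0.5, -2.8]
opening: 0.0396
```

Request:
{"api": "carry_out", "payload": {"increments": [{"tx":0,"ty":0,"tz":-0.02,"ax":0,"ay":0,"az":0,"jaw":0.3},{"tx":0,"ty":0,"tz":-0.02,"ax":0,"ay":0,"az":0,"jaw":0.3},{"tx":0,"ty":0,"tz":-0.02,"ax":0,"ay":0,"az":0,"jaw":0.3},{"tx":0,"ty":0,"tz":-0.02,"ax":0,"ay":0,"az":0,"jaw":0.3},{"tx":0,"ty":0,"tz":-0.02,"ax":0,"ay":0,"az":0,"jaw":0.3},{"tx":0,"ty":0,"tz":-0.02,"ax":0,"ay":0,"az":0,"jaw":0.3},{"tx":0,"ty":0,"tz":-0.03,"ax":0,"ay":0,"az":0,"jaw":0.3},{"tx":0,"ty":0,"tz":0,"ax":0,"ay":0,"az":0,"jaw":0.3}]}}

```text
time_s: 7.45
tcp_pos: [0.4699, -0.0148, 0.184]
tcp_rot: [2.339, 2.096, 0.003]
contact_force: [0.4, -0.2, -2.7]
opening: 0.04
```

```bash
python3 - <<'E'
from h import *
t=pk([.4555,-.1895,0],-16.2,[0,.0045,.195]); print(t); plan(t,73.8); print(readout.read_state()["torque"].round(2))
E
```

```text
[ 0.45675546 -0.18517868  0.195     ]
t 7.45 pos [ 0.4699 -0.0148  0.184 ] F [ 0.4 -0.2 -2.7] open 0.04
turn [ 0.0026 -0.0016  0.2201] shift after turn [-0.3345  0.0699 -0.0219] shift now [-0.3415  0.0113 -0.0223]
[0.05 0.03 0.01]
```

Request:
{"api": "carry_out", "payload": {"increments": [{"tx":0,"ty":0,"tz":-0.02,"ax":0.0026,"ay":-0.0016,"az":0.11,"jaw":0.3},{"tx":0,"ty":0,"tz":0,"ax":0,"ay":0,"az":0.11,"jaw":0.3},{"tx":-0.067,"ty":0.014,"tz":0,"ax":0,"ay":0,"az":0,"jaw":0.3},{"tx":-0.067,"ty":0.014,"tz":0,"ax":0,"ay":0,"az":0,"jaw":0.3},{"tx":-0.067,"ty":0.014,"tz":0,"ax":0,"ay":0,"az":0,"jaw":0.3},{"tx":-0.067,"ty":0.014,"tz":0,"ax":0,"ay":0,"az":0,"jaw":0.3},{"tx":-0.067,"ty":0.014,"tz":0,"ax":0,"ay":0,"az":0,"jaw":0.3},{"tx":0,"ty":0,"tz":0,"ax":0,"ay":0,"az":0,"jaw":0.3}]}}

```text
time_s: 8.45
tcp_pos: [0.4552, -0.1872, 0.1921]
tcp_rot: [-2.514, -1.88, 0.006]
contact_force: [0.1, -0.5, -2.5]
opening: 0.0396
```

```bash
python3 - <<'E'
from h import *
t=pk([.4555,-.1895,0],-16.2,[0,.0045,.195]); plan(t,73.8)
for n in("side","top"):
    c=cams.get_image(n); np.savez(f"pics/{n}2.npz",**c)
c=np.load("pics/side2.npz"); a=c["img"][130:300,150:320,::-1]; b=np.load("pics/top2.npz")["img"][225:325,325:425,::-1]
cv2.imwrite("pics/crop5.png",np.hstack([cv2.resize(a,(400,400),interpolation=cv2.INTER_CUBIC),cv2.resize(b,(400,400),interpolation=cv2.INTER_CUBIC)]))
E
```

```text
t 8.45 pos [ 0.4552 -0.1872  0.1921] F [ 0.1 -0.5 -2.5] open 0.0396
turn [-0.0056  0.0024 -0.0044] shift after turn [ 0.0047  0.0019 -0.0058] shift now [ 0.0047  0.0019 -0.0059]
```

View pics/crop5.png

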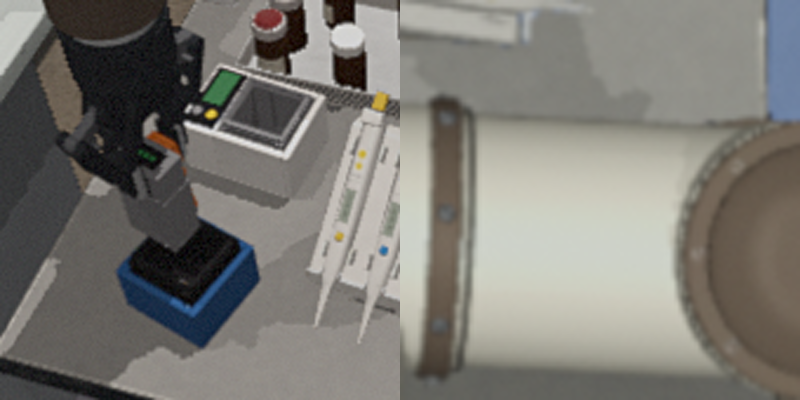

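The left half (side camera) shows the pack held over the charger: grey faces at (155,210), socket at (190,262). The top view (right half) is blocked by the arm. I'll fit planes to the visible faces for tilt and offset.

```bash
cat >> h.py <<'E'
def faces(c):
    s=readout.read_state(); P=cloud(c).reshape(-1,3); t=R.from_rotvec(s["tcp_rot"]).as_matrix()
    yaw=np.degrees(np.arctan2(t[1,0],t[0,0]))-90
    if yaw<-90: yaw+=180
    Q=R.from_euler("z",-yaw,degrees=True).apply(P-s["tcp_pos"])*1e3; Q=Q+[0,4.5,77.]   # nominal pack frame, mm
    print("yaw",round(yaw,2),"tool z tilt",t[:,2].round(4))
    for nm,i,v,o in(("-y",1,-16,0),("+x",0,25,1)):
        m=(abs(Q[:,i]-v)<9)&(abs(Q[:,o])<(20 if o==0 else 12))&(Q[:,2]>10)&(Q[:,2]<(64 if nm=="-y" else 90))
        for _ in range(6):
            q=Q[m]; A=np.column_stack([np.ones(len(q)),q[:,o],q[:,2]-40]); k=np.linalg.lstsq(A,q[:,i],rcond=None)[0]
            res=Q[:,i]-(k[0]+k[1]*Q[:,o]+k[2]*(Q[:,2]-40)); sd=np.std(res[m])
            m=(abs(res)<max(2.5*sd,1))&(abs(Q[:,o])<(20 if o==0 else 12))&(Q[:,2]>10)&(Q[:,2]<(64 if nm=="-y" else 90))
        C=np.linalg.inv(A.T@A)*sd**2
        print(nm,"n",len(q),"offset at z40",round(k[0],2),"nominal",v,"yaw slope",round(k[1],4),"tilt slope d/dz",round(k[2],4),"+-",np.sqrt(np.diag(C)).round(4),"sd",round(sd,2))
E
python3 - <<'E'
from h import *
c=dict(np.load("pics/side2.npz")); faces(c)
s=readout.read_state(); P=cloud(c); 
C=(abs(P[...,0]-.457)<.07)&(abs(P[...,1]+.182)<.075)&(P[...,2]<.09)
Z=P[...,2]
# rim vs pack lower part in charger frame
Q=R.from_euler("z",16.2,degrees=True).apply((P-[.4555,-.1895,0]).reshape(-1,3))*1e3
k=(Q[:,2]>68)&(Q[:,2]<90)&(abs(Q[:,0])<45)&(abs(Q[:,1])<50); q=Q[k]; print("rim",np.percentile(q[:,0],[1,3,97,99]).round(1),np.percentile(q[:,1],[1,3,97,99]).round(1))
c0=dict(np.load("pics/side0.npz")); Q=R.from_euler("z",16.2,degrees=True).apply((cloud(c0)-[.4555,-.1895,0]).reshape(-1,3))*1e3
k=(Q[:,2]>68)&(Q[:,2]<90)&(abs(Q[:,0])<45)&(abs(Q[:,1])<50); q=Q[k]; print("rim0",np.percentile(q[:,0],[1,3,97,99]).round(1),np.percentile(q[:,1],[1,3,97,99]).round(1), "z",np.percentile(q[:,2],[50,80,90,97]).round(1))
for nm,i,sg,o,l in(("-y shell",1,-1,0,40),("+x shell",0,1,1,36)):
    m=(Q[:,2]>8)&(Q[:,2]<52)&(abs(Q[:,o]-(7 if i==0 else 0))<l-8)&(sg*Q[:,i]>30)&(sg*Q[:,i]<60)
    for _ in range(6):
        q=Q[m]; A=np.column_stack([np.ones(len(q)),q[:,o],q[:,2]-30]); kk=np.linalg.lstsq(A,q[:,i],rcond=None)[0]; res=Q[:,i]-np.column_stack([np.ones(len(Q)),Q[:,o],Q[:,2]-30])@kk; sd=res[m].std()
        m=(abs(res)<2.5*sd)&(Q[:,2]>8)&(Q[:,2]<52)&(abs(Q[:,o]-(7 if i==0 else 0))<l-8)
    print(nm,len(q),kk.round(4),round(sd,2))
E
```

```text
yaw -16.26 tool z tilt [-4.2e-03 -4.0e-04 -1.0e+00]
-y n 203 offset at z40 -17.72 nominal -16 yaw slope 0.0026 tilt slope d/dz 0.0083 +- [0.0423 0.0036 0.0029] sd 0.57
+x n 268 offset at z40 24.51 nominal 25 yaw slope 0.0018 tilt slope d/dz 0.0025 +- [0.0462 0.006  0.0018] sd 0.68
rim [-32.4 -31.1  33.5  34. ] [-26.4 -25.2  39.9  41.4]
rim0 [-33.7 -32.1  33.4  34.3] [-26.5 -25.1  40.4  41.8] z [73.3 75.7 76.7 77.6]
-y shell 208 [-3.56043e+01 -3.30000e-03 -2.60000e-03] 0.53
+x shell 238 [ 4.22764e+01  3.50000e-03 -2.30000e-03] 0.71
```

Request:
{"api": "carry_out", "payload": {"increments": [{"tx":0.007,"ty":0.003,"tz":0.01,"ax":-0.0056,"ay":0.016,"az":0,"jaw":0.3},{"tx":0,"ty":0,"tz":0.015,"ax":0,"ay":0,"az":0,"jaw":0.3},{"tx":0,"ty":0,"tz":0,"ax":0,"ay":0,"az":0,"jaw":0.3},{"tx":0,"ty":0,"tz":0,"ax":0,"ay":0,"az":0,"jaw":0.3}]}}

```text
time_s: 9.05
tcp_pos: [0.4585, -0.1824, 0.1804]
tcp_rot: [-2.508, -1.884, -0.015]
contact_force: [0.3, -0.4, -2.5]
opening: 0.0399
```

```bash
python3 - <<'E'
from h import *
t=pk([.4555,-.1895,0],-16.2,[.0006,.0061,.170]); print(t); plan(t,73.8)
c=cams.get_image("side"); np.savez("pics/side3.npz",**c); faces(c)
E
```

```text
[ 0.45777802 -0.1838096   0.17      ]
t 9.05 pos [ 0.4585 -0.1824  0.1804] F [ 0.3 -0.4 -2.5] open 0.0399
turn [ 0.0022 -0.0138  0.0008] shift after turn [-0.0031 -0.0006  0.0209] shift now [-0.0034 -0.0006  0.0208]
yaw -16.17 tool z tilt [ 0.0051  0.0098 -0.9999]
-y n 192 offset at z40 -15.58 nominal -16 yaw slope 0.0028 tilt slope d/dz 0.0001 +- [0.0462 0.0038 0.0031] sd 0.59
+x n 253 offset at z40 24.52 nominal 25 yaw slope 0.0032 tilt slope d/dz -0.0018 +- [0.0439 0.0057 0.0017] sd 0.62
```

```bash
python3 - <<'E'
import re
s=open("h.py").read().replace("def faces(c):","def faces(c,o=None):").replace("Q=Q+[0,4.5,77.]","Q=Q+[0,4.5,77.]\n    if o is not None: Q=R.from_euler('z',16.3,degrees=True).apply(P-np.array([o[0],o[1],s['tcp_pos'][2]-.077]))*1e3")
open("h.py","w").write(s)
E
python3 - <<'E'
from h import *
o=[.4555,-.1895]
for i in(2,3): faces(dict(np.load(f"pics/side{i}.npz")),o)
c=cams.get_image("side"); faces(c,o)
print(np.array([readout.read_state()["tcp_pos"] for _ in range(3)]).round(4))
E
```

```text
yaw -16.17 tool z tilt [ 0.0051  0.0098 -0.9999]
-y n 196 offset at z40 -18.64 nominal -16 yaw slope 0.0005 tilt slope d/dz 0.0067 +- [0.0365 0.0032 0.0026] sd 0.51
+x n 242 offset at z40 23.37 nominal 25 yaw slope 0.0111 tilt slope d/dz 0.0017 +- [0.0538 0.0068 0.0021] sd 0.71
yaw -16.17 tool z tilt [ 0.0051  0.0098 -0.9999]
-y n 191 offset at z40 -12.49 nominal -16 yaw slope 0.0049 tilt slope d/dz 0.0005 +- [0.0469 0.0038 0.0031] sd 0.59
+x n 270 offset at z40 25.47 nominal 25 yaw slope 0.0119 tilt slope d/dz -0.001 +- [0.0468 0.0058 0.0018] sd 0.68
yaw -16.19 tool z tilt [ 0.0052  0.0099 -0.9999]
-y n 192 offset at z40 -12.56 nominal -16 yaw slope 0.0031 tilt slope d/dz -0.0026 +- [0.0448 0.0037 0.0029] sd 0.57
+x n 266 offset at z40 25.67 nominal 25 yaw slope 0.0134 tilt slope d/dz -0.0023 +- [0.048  0.0061 0.0018] sd 0.7
[[ 0.4586 -0.1825  0.1806]
 [ 0.4586 -0.1825  0.1806]
 [ 0.4586 -0.1825  0.1806]]
```

Request:
{"api": "carry_out", "payload": {"increments": [{"tx":-0.0061,"ty":-0.001,"tz":0,"ax":0,"ay":0,"az":0,"jaw":0.3},{"tx":0,"ty":0,"tz":0.012,"ax":0,"ay":0,"az":0,"jaw":0.3},{"tx":0,"ty":0,"tz":0.012,"ax":0,"ay":0,"az":0,"jaw":0.3},{"tx":0,"ty":0,"tz":0,"ax":0,"ay":0,"az":0,"jaw":0.3},{"tx":0,"ty":0,"tz":0,"ax":0,"ay":0,"az":0,"jaw":0.3},{"tx":0,"ty":0,"tz":0,"ax":0,"ay":0,"az":0,"jaw":0.3}]}}

```text
time_s: 9.9
tcp_pos: [0.4573, -0.1853, 0.1686]
tcp_rot: [-2.508, -1.883, -0.016]
contact_force: [0.6, 0.9, -2.3]
opening: 0.04
```

```bash
python3 - <<'E'
from h import *
t=pk([.4555,-.1895,0],-16.2,[0,.0045,.160]); plan(t,73.8)
o=[.4555,-.1895]
c=cams.get_image("side"); faces(c,o)
np.savez("pics/side4.npz",**c)
plan(t,73.8)
E
```

```text
t 9.9 pos [ 0.4573 -0.1853  0.1686] F [ 0.6  0.9 -2.3] open 0.04
turn [ 0.0029 -0.014   0.    ] shift after turn [-0.     -0.0011  0.0172] shift now [-0.0002 -0.0011  0.0172]
yaw -16.2 tool z tilt [ 0.0053  0.0099 -0.9999]
-y n 190 offset at z40 -15.58 nominal -16 yaw slope 0.0018 tilt slope d/dz 0.0012 +- [0.0463 0.0037 0.003 ] sd 0.57
+x n 249 offset at z40 25.21 nominal 25 yaw slope 0.0025 tilt slope d/dz 0.0021 +- [0.0523 0.0068 0.002 ] sd 0.73
t 9.95 pos [ 0.4573 -0.1853  0.1686] F [-0.  -0.3 -2.4] open 0.0398
turn [ 0.0029 -0.014   0.    ] shift after turn [-0.0001 -0.0011  0.0172] shift now [-0.0002 -0.0011  0.0172]
```

Request:
{"api": "carry_out", "payload": {"increments": [{"tx":-0.0001,"ty":0,"tz":0.01,"ax":0,"ay":0,"az":0,"jaw":0.3},{"tx":-0.0001,"ty":0,"tz":0.01,"ax":0,"ay":0,"az":0,"jaw":0.3},{"tx":-0.0001,"ty":0,"tz":0.01,"ax":0,"ay":0,"az":0,"jaw":0.3},{"tx":-0.0001,"ty":0,"tz":0.01,"ax":0,"ay":0,"az":0,"jaw":0.3},{"tx":0,"ty":0,"tz":0,"ax":0,"ay":0,"az":0,"jaw":0.3}]}}

```text
time_s: 10.58
tcp_pos: [0.4568, -0.1853, 0.1479]
tcp_rot: [-2.508, -1.882, -0.014]
contact_force: [0.3, -0.0, -2.1]
opening: 0.04
```

Request:
{"api": "carry_out", "payload": {"increments": [{"tx":-0.0001,"ty":0,"tz":0.01,"ax":0,"ay":0,"az":0,"jaw":0.3},{"tx":-0.0001,"ty":0,"tz":0.01,"ax":0,"ay":0,"az":0,"jaw":0.3},{"tx":0,"ty":0,"tz":0,"ax":0,"ay":0,"az":0,"jaw":0.3}]}}

```text
time_s: 10.95
tcp_pos: [0.4568, -0.1852, 0.1379]
tcp_rot: [-2.508, -1.882, -0.014]
contact_force: [0.5, -0.2, -2.4]
opening: 0.04
```

Request:
{"api": "carry_out", "payload": {"increments": [{"tx":-0.0001,"ty":0,"tz":0.01,"ax":0,"ay":0,"az":0,"jaw":0.3},{"tx":-0.0001,"ty":0,"tz":0.01,"ax":0,"ay":0,"az":0,"jaw":0.3},{"tx":0,"ty":0,"tz":0,"ax":0,"ay":0,"az":0,"jaw":0.3}]}}

```text
time_s: 11.32
tcp_pos: [0.4568, -0.1852, 0.1279]
tcp_rot: [-2.508, -1.882, -0.014]
contact_force: [-0.4, 0.6, -1.7]
opening: 0.0399
```

Request:
{"api": "carry_out", "payload": {"increments": [{"tx":-0.0001,"ty":0,"tz":0.01,"ax":0,"ay":0,"az":0,"jaw":0.3},{"tx":-0.0001,"ty":0,"tz":0.01,"ax":0,"ay":0,"az":0,"jaw":0.3},{"tx":0,"ty":0,"tz":0,"ax":0,"ay":0,"az":0,"jaw":0.3}]}}

```text
time_s: 11.7
tcp_pos: [0.4568, -0.1852, 0.1179]
tcp_rot: [-2.508, -1.882, -0.014]
contact_force: [-0.2, -0.1, -2.8]
opening: 0.04
```

Request:
{"api": "carry_out", "payload": {"increments": [{"tx":-0.0001,"ty":0,"tz":0.01,"ax":0,"ay":0,"az":0,"jaw":0.3},{"tx":0,"ty":0,"tz":0.006,"ax":0,"ay":0,"az":0,"jaw":0.3},{"tx":0,"ty":0,"tz":0,"ax":0,"ay":0,"az":0,"jaw":0.3}]}}

```text
time_s: 12.08
tcp_pos: [0.4571, -0.1852, 0.1101]
tcp_rot: [-2.508, -1.883, -0.015]
contact_force: [1.1, -0.0, -1.9]
opening: 0.0398
```

Request:
{"api": "carry_out", "payload": {"increments": [{"tx":0,"ty":0,"tz":0.006,"ax":0,"ay":0,"az":0,"jaw":0.3},{"tx":0,"ty":0,"tz":0.006,"ax":0,"ay":0,"az":0,"jaw":0.3},{"tx":0,"ty":0,"tz":0,"ax":0,"ay":0,"az":0,"jaw":0.3}], "force": 40}}

```text
time_s: 12.45
tcp_pos: [0.4571, -0.1852, 0.1041]
tcp_rot: [-2.508, -1.883, -0.015]
contact_force: [0.4, -0.9, -2.8]
opening: 0.039
```

Request:
{"api": "carry_out", "payload": {"increments": [{"tx":0,"ty":0,"tz":0.004,"ax":0,"ay":0,"az":0,"jaw":0.3},{"tx":0,"ty":0,"tz":0.004,"ax":0,"ay":0,"az":0,"jaw":0.3},{"tx":0,"ty":0,"tz":0,"ax":0,"ay":0,"az":0,"jaw":0.3}]}}

```text
time_s: 12.82
tcp_pos: [0.4571, -0.1851, 0.1003]
tcp_rot: [-2.508, -1.883, -0.015]
contact_force: [1.0, -0.2, -3.2]
opening: 0.0386
```

Request:
{"api": "carry_out", "payload": {"increments": [{"tx":0,"ty":0,"tz":0.003,"ax":0,"ay":0,"az":0,"jaw":0.3},{"tx":0,"ty":0,"tz":0,"ax":0,"ay":0,"az":0,"jaw":0.3}]}}

```text
time_s: 13.08
tcp_pos: [0.4572, -0.1851, 0.0988]
tcp_rot: [-2.508, -1.883, -0.015]
contact_force: [-0.5, -0.8, -1.7]
opening: 0.039
```

Request:
{"api": "carry_out", "payload": {"increments": [{"tx":0,"ty":0,"tz":0.003,"ax":0,"ay":0,"az":0,"jaw":0.3},{"tx":0,"ty":0,"tz":0,"ax":0,"ay":0,"az":0,"jaw":0.3}]}}

```text
time_s: 13.32
tcp_pos: [0.4572, -0.1851, 0.0973]
tcp_rot: [-2.508, -1.883, -0.015]
contact_force: [-0.6, 0.1, -2.7]
opening: 0.0389
```

Request:
{"api": "carry_out", "payload": {"increments": [{"tx":0,"ty":0,"tz":0.003,"ax":0,"ay":0,"az":0,"jaw":0.3},{"tx":0,"ty":0,"tz":0,"ax":0,"ay":0,"az":0,"jaw":0.3}]}}

```text
time_s: 13.58
tcp_pos: [0.4572, -0.1851, 0.0958]
tcp_rot: [-2.508, -1.883, -0.015]
contact_force: [-0.1, 1.0, -1.4]
opening: 0.0392
```

Request:
{"api": "carry_out", "payload": {"increments": [{"tx":0,"ty":0,"tz":0.003,"ax":0,"ay":0,"az":0,"jaw":0.3},{"tx":0,"ty":0,"tz":0,"ax":0,"ay":0,"az":0,"jaw":0.3}]}}

```text
time_s: 13.82
tcp_pos: [0.4575, -0.1851, 0.0947]
tcp_rot: [-2.508, -1.884, -0.016]
contact_force: [-0.5, 0.7, -0.2]
opening: 0.0386
```

Request:
{"api": "carry_out", "payload": {"increments": [{"tx":0,"ty":0,"tz":0.003,"ax":0,"ay":0,"az":0,"jaw":0.3},{"tx":0,"ty":0,"tz":0,"ax":0,"ay":0,"az":0,"jaw":0.3}]}}

```text
time_s: 14.08
tcp_pos: [0.4575, -0.1852, 0.0931]
tcp_rot: [-2.508, -1.884, -0.016]
contact_force: [0.3, 0.3, 0.5]
opening: 0.039
```

Request:
{"api": "carry_out", "payload": {"increments": [{"tx":0,"ty":0,"tz":0.003,"ax":0,"ay":0,"az":0,"jaw":0.3},{"tx":0,"ty":0,"tz":0,"ax":0,"ay":0,"az":0,"jaw":0.3}]}}

```text
time_s: 14.32
tcp_pos: [0.4575, -0.1851, 0.0916]
tcp_rot: [-2.508, -1.884, -0.016]
contact_force: [-1.0, 0.2, 1.8]
opening: 0.0389
```

Request:
{"api": "carry_out", "payload": {"increments": [{"tx":0,"ty":0,"tz":0.002,"ax":0,"ay":0,"az":0,"jaw":0.3},{"tx":0,"ty":0,"tz":0,"ax":0,"ay":0,"az":0,"jaw":0.3}]}}

```text
time_s: 14.58
tcp_pos: [0.4575, -0.1851, 0.0906]
tcp_rot: [-2.508, -1.883, -0.016]
contact_force: [-1.2, -0.5, 2.7]
opening: 0.0386
```

Request:
{"api": "carry_out", "payload": {"increments": [{"tx":0,"ty":0,"tz":0.002,"ax":0,"ay":0,"az":0,"jaw":0.3},{"tx":0,"ty":0,"tz":0,"ax":0,"ay":0,"az":0,"jaw":0.3}]}}

```text
time_s: 14.82
tcp_pos: [0.4575, -0.1851, 0.0895]
tcp_rot: [-2.508, -1.884, -0.016]
contact_force: [0.0, 0.3, 2.9]
opening: 0.0391
```

Request:
{"api": "carry_out", "payload": {"increments": [{"tx":0,"ty":0,"tz":0.0015,"ax":0,"ay":0,"az":0,"jaw":0.3},{"tx":0,"ty":0,"tz":0,"ax":0,"ay":0,"az":0,"jaw":0.3}]}}

```text
time_s: 15.08
tcp_pos: [0.4576, -0.1852, 0.0893]
tcp_rot: [-2.508, -1.884, -0.016]
contact_force: [-1.2, -0.3, 6.6]
opening: 0.0391
```

Request:
{"api": "carry_out", "payload": {"increments": [{"tx":0,"ty":0,"tz":0.001,"ax":0,"ay":0,"az":0,"jaw":0.3},{"tx":0,"ty":0,"tz":0,"ax":0,"ay":0,"az":0,"jaw":0.3}]}}

```text
time_s: 15.32
tcp_pos: [0.4576, -0.1852, 0.0893]
tcp_rot: [-2.508, -1.884, -0.016]
contact_force: [-3.7, -0.4, 8.9]
opening: 0.0392
```

Fz went from about 2.9 to 6.6 to 8.9 N with the TCP stuck at z=0.0893, so that is the hard floor. One small push more, then I'll open slowly, following down slightly because the pads swing back as they open.

Request:
{"api": "carry_out", "payload": {"increments": [{"tx":0,"ty":0,"tz":0.0008,"ax":0,"ay":0,"az":0,"jaw":0.3},{"tx":0,"ty":0,"tz":0,"ax":0,"ay":0,"az":0,"jaw":0.3}]}}

```text
time_s: 15.58
tcp_pos: [0.4576, -0.1852, 0.0892]
tcp_rot: [-2.508, -1.884, -0.016]
contact_force: [-3.2, 0.8, 12.0]
opening: 0.0387
```

Request:
{"api": "carry_out", "payload": {"increments": [{"tx":0,"ty":0,"tz":0.0004,"ax":0,"ay":0,"az":0,"jaw":0.03},{"tx":0,"ty":0,"tz":0.0004,"ax":0,"ay":0,"az":0,"jaw":0.0},{"tx":0,"ty":0,"tz":0.0004,"ax":0,"ay":0,"az":0,"jaw":-0.04},{"tx":0,"ty":0,"tz":0.0004,"ax":0,"ay":0,"az":0,"jaw":-0.08}]}}

```text
time_s: 16.08
tcp_pos: [0.4586, -0.1845, 0.0879]
tcp_rot: [-2.509, -1.884, -0.02]
contact_force: [-1.1, 3.0, 6.9]
opening: 0.046
```

Request:
{"api": "carry_out", "payload": {"increments": [{"tx":0,"ty":0,"tz":0.0004,"ax":0,"ay":0,"az":0,"jaw":-0.12},{"tx":0,"ty":0,"tz":0.0002,"ax":0,"ay":0,"az":0,"jaw":-0.18},{"tx":0,"ty":0,"tz":0,"ax":0,"ay":0,"az":0,"jaw":-0.25},{"tx":0,"ty":0,"tz":0,"ax":0,"ay":0,"az":0,"jaw":-0.35},{"tx":0,"ty":0,"tz":0,"ax":0,"ay":0,"az":0,"jaw":-0.6},{"tx":0,"ty":0,"tz":0,"ax":0,"ay":0,"az":0,"jaw":-0.8},{"tx":0,"ty":0,"tz":0,"ax":0,"ay":0,"az":0,"jaw":-0.8}]}}

```text
time_s: 16.95
tcp_pos: [0.457, -0.1852, 0.0865]
tcp_rot: [-2.508, -1.883, -0.015]
contact_force: [-0.5, 0.1, -0.6]
opening: 0.0771
```

```bash
python3 - <<'E'
from h import *
s=readout.read_state(); print(s["tcp_pos"].round(4),s["contact_force"].round(1),s["opening"])
c=cams.get_image("side"); P=cloud(c); Q=R.from_euler("z",16.3,degrees=True).apply((P-[.4555,-.1895,0]).reshape(-1,3))*1e3
m=(abs(Q[:,0])<20)&(Q[:,1]>-13)&(Q[:,1]<10)&(Q[:,2]>95)&(Q[:,2]<130); print(m.sum(),np.percentile(Q[m,2],[5,25,50,75,95]).round(1))
a=c["img"][150:290,150:290,::-1]; cv2.imwrite("pics/crop6.png",cv2.resize(a,(560,560),interpolation=cv2.INTER_CUBIC))
E
```

```text
[ 0.457  -0.1852  0.0865] [-0.5  0.1 -0.6] 0.07707580743346157
138 [110.3 111.9 112.9 113.6 115.2]
```

View pics/crop6.png

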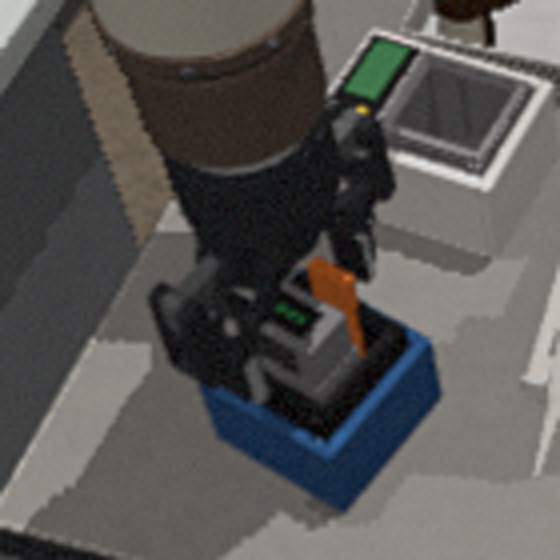

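The crop shows the pack deep in the charger with the orange tab at (340,300) sprung out, and the fingers clear of it. The pack top reads z≈113 mm, which fits a latched pack (unlatched would read about 117 mm). Now I'll retract straight up and check.

Request:
{"api": "carry_out", "payload": {"increments": [{"tx":0,"ty":0,"tz":-0.01,"ax":0,"ay":-0.014,"az":0,"jaw":-0.9},{"tx":0,"ty":0,"tz":-0.03,"ax":0,"ay":0,"az":0,"jaw":-0.9},{"tx":0,"ty":0,"tz":-0.06,"ax":0,"ay":0,"az":0,"jaw":-0.9},{"tx":0,"ty":0,"tz":-0.1,"ax":0,"ay":0,"az":0,"jaw":-0.9},{"tx":-0.1,"ty":-0.02,"tz":-0.05,"ax":0,"ay":0,"az":0,"jaw":-0.9},{"tx":-0.12,"ty":-0.02,"tz":0,"ax":0,"ay":0,"az":0,"jaw":-0.9},{"tx":-0.12,"ty":-0.02,"tz":0,"ax":0,"ay":0,"az":0,"jaw":-0.9},{"tx":-0.12,"ty":-0.02,"tz":0,"ax":0,"ay":0,"az":0,"jaw":-0.9},{"tx":-0.12,"ty":-0.02,"tz":0,"ax":0,"ay":0,"az":0,"jaw":-0.9},{"tx":0,"ty":0,"tz":0,"ax":0,"ay":0,"az":0,"jaw":-0.9}]}}

```text
time_s: 18.25
tcp_pos: [0.326, -0.4524, 0.2114]
tcp_rot: [2.517, 1.878, 0.0]
contact_force: [0.6, 0.8, -0.1]
opening: 0.081
```

```bash
python3 - <<'E'
from h import *
ims=[]
for n in("side","top"):
    c=cams.get_image(n); P=cloud(c); Q=R.from_euler("z",16.3,degrees=True).apply((P-[.4555,-.1895,0]).reshape(-1,3))*1e3
    c0=dict(np.load(f"pics/{n}0.npz")); Q0=R.from_euler("z",6.3,degrees=True).apply((cloud(c0)-[.469,-.0195,0]).reshape(-1,3))*1e3
    for nm,q in(("now",Q),("meter at start",Q0)):
        m=(abs(q[:,0])<18)&(q[:,1]>-10)&(q[:,1]<8)&(q[:,2]>95)&(q[:,2]<130); print(n,nm,m.sum(),"top z",np.round(np.median(q[m,2]),2))
    z=P[...,2]; print(n,"jars/tabs",[(np.round(d["xyz"],3),round(d["p"],2)) for d in boxes_of("jar_00",n)],[(np.round(d["xyz"],3),round(d["p"],2)) for d in boxes_of("tab_pad",n)])
    y0,x0=(150,150) if n=="side" else (225,255); w=140 if n=="side" else 150
    hh=140 if n=="side" else 105
    ims.append(cv2.resize(c["img"][y0:y0+hh,x0:x0+w,::-1],(400,int(400*hh/w)),interpolation=cv2.INTER_CUBIC)[:280])
cv2.imwrite("pics/crop7.png",np.hstack(ims)); print(readout.read_state()["tcp_pos"])
E
```

```text
side now 135 top z 112.83
side meter at start 105 top z 109.02
side jars/tabs [(array([0.52 , 0.085, 0.058]), 0.74), (array([0.67 , 0.048, 0.071]), 0.62), (array([0.439, 0.08 , 0.062]), 0.59)] [(array([ 0.469, -0.168,  0.1  ]), 0.53)]
top now 156 top z 113.36
top meter at start 155 top z 110.43
top jars/tabs [(array([0.434, 0.093, 0.084]), 0.84), (array([0.519, 0.093, 0.077]), 0.82), (array([0.66 , 0.051, 0.08 ]), 0.81)] [(array([ 0.466, -0.161,  0.109]), 0.51), (array([0.824, 0.128, 0.079]), 0.51)]
[ 0.32891912 -0.44846397  0.2119219 ]
```

View pics/crop7.png

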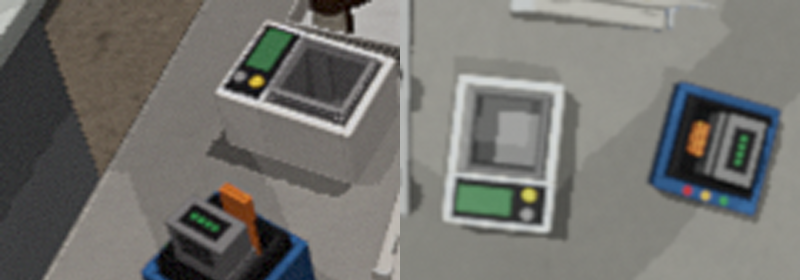

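The left half (side view) shows the pack upright in the charger with the tab out at (240,210). The right half (top view) shows the meter empty and the pack square in the socket, tab at (698,138). It sits 3-4 mm higher than it stood in the meter. With the floor felt about 1.7 mm higher, that puts it about 2 mm above the floor, as a latched pack should be. Handing in.

```bash
python3 -c "
from rig import *
print(readout.read_state()['contact_force'],close_job())"
```

```text
the job is handed in; nothing more can be done
[-0.02757517 -0.59108658 -0.26979002] None
```

The pack is out of the meter and latched in the blue charger with its tab sprung out. I handed the job in at about 18 s of the 50 s allowed.

**What I did**
- **Meter:** I squeezed the tab fully in (40 mm opening) and lifted the pack straight up. Only its weight, about 2.5 N, showed on the wrist, so nothing pulled on the catch.
- **Charger:** I corrected the slight hanging tilt and the offset with the side camera, then lowered the pack in small steps. The contact was felt at TCP z ≈ 0.095 m and the hard floor at 0.089 m, with about 12 N of push at most. I let go of the tab there while following down, then backed away.

**Last checks**
- **Seating:** the pack top reads 112.8 mm (side camera) and 113.4 mm (top camera), and it did not move after release. That puts the pack about 2 mm above the felt floor, as a latched pack should sit; unlatched it would read about 117 mm.
- **Surroundings:** the tab is out, the jars detected read within 1 cm of where they started, and the gripper is clear with no force on it.

**Hiccups and disagreements**
- My first two move calls were refused because the rows were incomplete, and the arm did not move.
- One pose check over the charger was taken before the arm had settled and read several mm off. I repeated it before inserting.
- The latch itself was not directly visible; I judged it from the pack's height and the tab being out.

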